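Unlock and open the flip-top till

ROBOT

A 6-joint arm with a two-finger parallel gripper is mounted at the origin on the work surface. World frame = base frame: x ahead of the robot, y to its left, z up, the work surface at z = 0. Lengths are in m, angles in rad, forces in N, time in s.
With the tool pointing down it reaches from about 0.35 to 1 m from the base axis. Payload 7.1 kg.
Tool frame: the origin (TCP) lies between the finger pads; the fingertips stand 25 mm ahead of it and the grasp point (between the pads) lies 6 mm ahead of it; z points along the fingers, y is the line along which they close (so a half turn about z gives the same grasp; the last joint's range is limited). The gripper opens to 85 mm and grips with 20 to 120 N. Pads are 22 mm wide; open, the fingers measure 114 mm over their backs; the gripper's body (76 mm by 85 mm) begins 54 mm behind the grasp point. The pads swing forward as they close: fully open they stand 13 mm farther back than shut.
Start: joints at [1.29, 0.423, 1.63, -0, 1.089, -0.019], TCP at [0.162, 0.604, 0.256] pointing down, gripper open.
Joint ranges: [-3, 3], [-0.9, 2.11], [0.09, 2.58], [-1.31, 4.45], [0.11, 2.69], [-2.54, 2.54]. Speed limits (rad/s): [2.39, 2.39, 3.01, 3.14, 3.14, 3.14].

INTERFACE

Orientations are given as a unit quaternion [x, y, z, w].
In Python, from station import ctrl gives the robot as it stands.
- The arm moves only by the shell command python3 -m creep 'ROWS' [OPENING] [FORCE]. ROWS is JSON, one flat list of numbers, 6 for each row, row after row: the shift along the tool's x, y, z in cm, then the turn, a rotation vector about the tool's x, y, z in rad. In form: [tx, ty, tz, rx, ry, rz, tx, ty, tz, rx, ry, rz, ...]. A call has 1 to 20 rows; each row is the pose to reach, as a shift and turn from the pose commanded when the call began, along the tool's axes at that moment; what a row does not reach only later rows make up. A row lasts 1/10 s, in which the tool goes at most 50 mm and 8.59 degrees, less where a joint would pass 70% of its speed; a pose out of reach is approached as far as the arm can. A call with a gripper value outside its range is refused whole. OPENING is the opening, from -1 (shut) to 1 (fully open), set as the call begins (- or left out, the last holds). The fingers move at their own pace and stop on an object; FORCE is the grip in N (left out, the last holds). Time passes only in rows, so rows that repeat a pose let the fingers close. It gives the time, the measured TCP pose, the force, the opening and the grip force at its end, in the units of the state.
- ctrl.read_state(): the state, without advancing time (a new reading comes with each control period).
- ctrl.capture(name): name is "side" or "top"; returns the picture (420x560x3 uint8, red, green, blue); there is no depth.
- ctrl.camera_info(name): a dict with "mtx" (3x3 intrinsics, pixels), "D" ([k1, k2, p1, p2, k3] as OpenCV has them; the pictures are not rectified), "R" (3x3) and "t" (3): a world point X has camera coordinates R X + t. Camera axes: x right, y down, z forward; pixel columns grow to the right and rows downward; lengths in m; the calibration is good to about 2 mm. A picture is of the moment at which its call begins. camera_info takes no time and is no camera call.
- ctrl.close_job(): hands the job in; it is judged then, once.
The state is a dict: "time": time; "joint_positions": joint angles; "qd": joint speeds; "joint_torque": joint torques, N m; "ee_pos": TCP position; "orientation": TCP orientation; "wrist_force": force on the tool from outside, world axes, zero at the start; "moment": the same for the moment, N m; "opening": finger opening in m; "grip_force": force on a finger pad.
Only numpy, scipy, OpenCV 4.12 (cv2) and the standard library are available. Lean on these libraries where they do the work, as an engineer would, in place of code of your own. Each camera call takes 0.05 s, during which the arm holds its last target. There are 200 camera calls.

TASK

Open the bakery till for the shift: take the red-headed key from the wooden stand, push it fully home in the lock on top of the cash drawer and turn it clockwise until the lid springs ajar. Then, with the key left in the lock, raise the lid by its front edge all the way back against its stop. Leave the other keys in their stand and do not push the card terminal or the two jars about.

Things in the scene. Friction and masses are not known exactly. Their poses are not given: they have to be found in the camera images.
- key_red_head (a point): Red-headed key standing blade-down in a stand slot. Head: flat plate 32 wide (own x) x 10 thick (y) x 36 high; below it a steel shoulder 16 x 7 x 6, then a blade 10 wide x 3 thick x 25 long, tip rounded. The point is the head's centre: 24 mm above the shoulder's underside, 49 above the blade tip, 18 below the key's top. 30 g. Fits the lock either way round
- key_blue_head (a point): Blue-headed key standing blade-down in a stand slot. Head: flat plate 32 wide (own x) x 10 thick (y) x 36 high; below it a steel shoulder 16 x 7 x 6, then a blade 10 wide x 3 thick x 25 long, tip rounded. The point is the head's centre: 24 mm above the shoulder's underside, 49 above the blade tip, 18 below the key's top. To stay in the stand
- key_green_head (a point): Green-headed key standing blade-down in a stand slot. Head: flat plate 32 wide (own x) x 10 thick (y) x 36 high; below it a steel shoulder 16 x 7 x 6, then a blade 10 wide x 3 thick x 25 long, tip rounded. The point is the head's centre: 24 mm above the shoulder's underside, 49 above the blade tip, 18 below the key's top. To stay in the stand
- key_stand: wooden block, fixed, 190 (x) x 50 (y) x 50 high, origin at the centre of its underside; three slots in a row along its x, 60 mm apart, the middle one at its centre, each 11.7 long (x) x 4.8 wide x 34 deep; the key shoulders sit on its top. Which key is in which slot varies
- drawer: black flip-top cash drawer, fixed, 200 deep (x) x 420 wide (y) x 100 high, origin at the centre of its underside, own -x towards the robot. On top a fixed front deck (own x -100 to -40) with the lock, then the lid, hinged along own y at own x = +90, z = 100
- lock (a point): centre of the brass lock plug's face, 3 mm above the drawer's front deck (own x -75, y 0, z 103 of the drawer); axes as the drawer's. The keyhole, a dark slot 11.5 x 4.6 mm, 26 deep, at plug value 0 lies lengthwise along the drawer's x. A key is home when its shoulder sits on this face: head centre 24 mm above this point
- lock_plug (a joint): turn of the lock plug in rad: 0 locked (start), growing clockwise seen from above to a stop at 1.57. Stays where it is left; takes 0.03 N m. The blade has about 0.2 rad of play in the slot, so the plug lags behind the key. Its cam lets go of the lid when the plug is at about 0.95
- lid (a joint): opening of the lid in rad: 0 shut (start; up to 0.03 of play while locked), 1.75 fully back against its stop, where it stays. Once unlocked, two spring posts kick it up to about 0.62, where it rests; further it must be raised by hand (0.45 kg, 2 to 3 N at the edge), and let go short of upright it falls back onto the posts
- lid_edge (a point): middle of the lid's front edge, half-way through its 6 mm panel; moves with the lid. x points from the edge to the hinge line, 130 mm away; y along the edge, which runs 203 mm each way; z out of its top. Shut, it lies 35 mm behind the lock axis. The space under the edge is free, but for a steel catch 30 mm wide at its middle and the money tray 28 mm below the shut lid
- card_terminal: black card terminal lying on the counter, 160 x 75 x 41 mm, origin under its centre. Bystander
- honey_jar: amber jar with brass lid, 68 dia x 85 high, origin under its centre. Bystander
- jam_jar: dark red jar with brass lid, 68 dia x 85 high, origin under its centre. Bystander

How it is judged:
By the outcome, as a careful person would: the job done as asked, in the order asked, and still so for the second after the job is handed in, with the robot touching nothing.
It also fails if it takes over 61 s, if anything falls off the work surface, if the arm or the gripper's body presses on something with over 40 N, if the wrist force passes 120 N, or if a joint passes its speed limit or range.

## Working session

There is one attempt and no reset: what is moved stays moved. The work goes in short steps, Python scripts to look and compute and a shell command to move; the robot and the scene stay as the last step left them, time stands still between calls to the robot, and variables do not carry over. Pictures are saved under pics/ and viewed, at most 14 in all, crops included, and the job is handed in when it is done.

```bash
ls; mkdir -p pics; python3 - <<'E'
from station import ctrl
import cv2,numpy as np
for n in("top","side"):
    i=ctrl.capture(n); cv2.imwrite(f"pics/{n}0.png",i[:,:,::-1]); c=ctrl.camera_info(n)
    print(n,np.round(c["mtx"],1).tolist(),np.round(c["D"],3), np.round(-c["R"].T@c["t"],3), np.round(c["R"],2).tolist())
s=ctrl.read_state();print(s)
E
```

```text
pics
top [[478.7, 0.0, 280.2], [0.0, 478.7, 209.9], [0.0, 0.0, 1.0]] [-0.167  0.     0.     0.     0.   ] [0.373 0.002 1.397] [[0.01, -1.0, 0.02], [-0.99, -0.01, -0.14], [0.14, -0.02, -0.99]]
side [[420.2, 0.0, 279.5], [0.0, 420.2, 208.4], [0.0, 0.0, 1.0]] [-0.133  0.     0.     0.     0.   ] [0.526 0.782 0.924] [[-1.0, -0.08, 0.01], [-0.07, 0.72, -0.69], [0.04, -0.69, -0.72]]
{'time': 0.1, 'joint_positions': array([ 1.28997866e+00,  4.23784572e-01,  1.63060153e+00, -9.77594082e-06,
        1.08860908e+00, -1.90004874e-02]), 'qd': array([-0.00058202, -0.00295598, -0.00310855, -0.00142213, -0.00109538,
        0.00089914]), 'joint_torque': array([ 4.79647806e-04, -5.58426619e+01, -2.82445318e+01, -4.20492074e-05,
        2.90904602e-03,  2.48900911e-06]), 'ee_pos': array([0.16162379, 0.60326775, 0.25561555]), 'orientation': array([ 1.30532731e-01,  9.91443752e-01, -6.94045877e-04, -1.00452061e-04]), 'wrist_force': array([-0.10360732, -0.21110096,  0.36673922]), 'moment': array([-0.01016565,  0.02570041, -0.06354035]), 'grip_force': 0.0, 'opening': 0.08539620042713422}
```

View pics/top0.png

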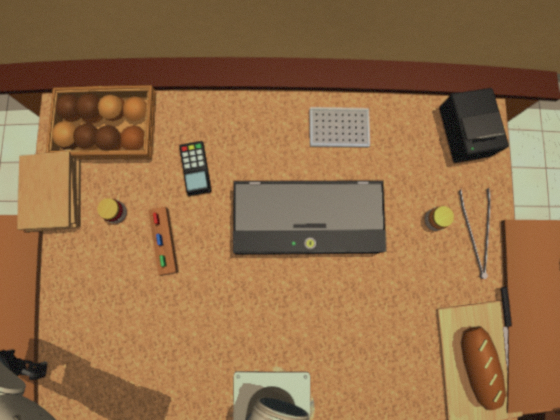

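View pics/side0.png

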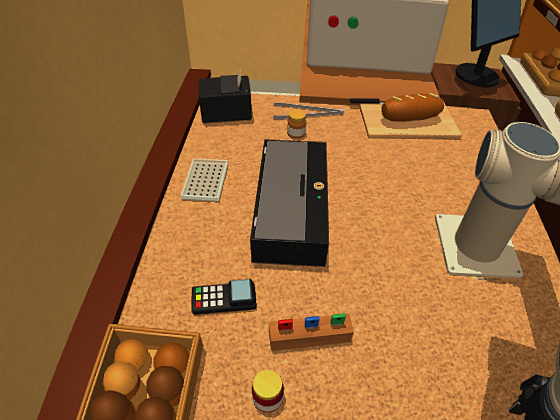

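Top view: stand near (163,240), with the red key farthest from the robot at (157,220), blue at (159,240) and green at (163,262). The lock is at (310,243). Terminal is at (195,167), and the jars are at (110,210) and (442,217). Next I'll measure.

```bash
cat > h.py <<'E'
import cv2,numpy as np
from station import ctrl
def ray(n,uv):
    c=ctrl.camera_info(n); p=cv2.undistortPoints(np.array(uv,float).reshape(-1,1,2),c["mtx"],c["D"])[:,0]
    R=np.array(c["R"]); d=np.c_[p,np.ones(len(p))]@R; return -R.T@np.array(c["t"]),d
def onz(n,uv,z):
    o,d=ray(n,uv); return o+d*((z-o[2])/d[:,2])[:,None]
def tri(a,b):
    (o1,d1),(o2,d2)=ray("top",a),ray("side",b); out=[]
    for u,v in zip(d1,d2):
        s,*_=np.linalg.lstsq(np.c_[u,-v],o2-o1,rcond=None); p,q=o1+s[0]*u,o2+s[1]*v
        out.append(np.r_[(p+q)/2,np.linalg.norm(p-q)])
    return np.array(out)
def proj(n,X):
    c=ctrl.camera_info(n); return cv2.projectPoints(np.array(X,float).reshape(-1,1,3),cv2.Rodrigues(np.array(c["R"]))[0],np.array(c["t"]),c["mtx"],c["D"])[0][:,0]
def blobs(m,amin=8):
    n,_,s,c=cv2.connectedComponentsWithStats(m.astype(np.uint8)); return [(int(s[i,4]),c[i].round(2).tolist(),s[i,:4].tolist()) for i in range(1,n) if s[i,4]>=amin]
E
python3 - <<'E'
from h import *
np.set_printoptions(precision=4,suppress=True)
roi={"top":(140,200,50,80),"side":(262,305,95,50)}
for n in("top","side"):
    i=cv2.imread(f"pics/{n}0.png"); x,y,w,h=roi[n]; hsv=cv2.cvtColor(i,cv2.COLOR_BGR2HSV)
    sub=hsv[y:y+h,x:x+w].astype(int)
    H,S,V=sub[...,0],sub[...,1],sub[...,2]
    for nm,m in(("r",((H<5)|(H>172))&(S>180)&(V>60)),("b",(H>95)&(H<130)&(S>130)),("g",(H>45)&(H<85)&(S>110))):
        print(n,nm,[(a,[c[0]+x,c[1]+y],[b[0]+x,b[1]+y,b[2],b[3]]) for a,c,b in blobs(m)])
t=cv2.imread("pics/top0.png");s=cv2.imread("pics/side0.png")
a=cv2.resize(t[170:265,225:395],None,fx=4,fy=4,interpolation=cv2.INTER_CUBIC)
cv2.imwrite("pics/lock.png",a)
b=np.hstack([cv2.resize(t[200:280,140:185],None,fx=7,fy=7,interpolation=cv2.INTER_CUBIC),cv2.resize(s[310:355,262:358],(478,224),interpolation=cv2.INTER_CUBIC).repeat(1,0) if 0 else cv2.copyMakeBorder(cv2.resize(s[308:353,262:358],None,fx=5,fy=5,interpolation=cv2.INTER_CUBIC),0,335,0,0,cv2.BORDER_CONSTANT)])
cv2.imwrite("pics/stand.png",b)
E
```

```text
top r [(39, [155.64, 218.31], [154, 213, 5, 11])]
top b [(35, [158.94, 239.37], [157, 235, 5, 10])]
top g [(42, [162.1, 260.4], [160, 256, 5, 10])]
side r [(127, [284.76, 324.06], [278, 319, 15, 11])]
side b [(125, [311.25, 321.33], [305, 316, 14, 11])]
side g [(127, [337.74, 318.67], [331, 314, 15, 11])]
```

View pics/lock.png

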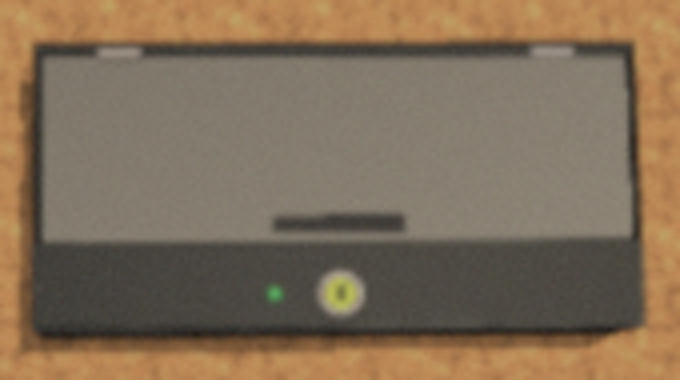

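View pics/stand.png

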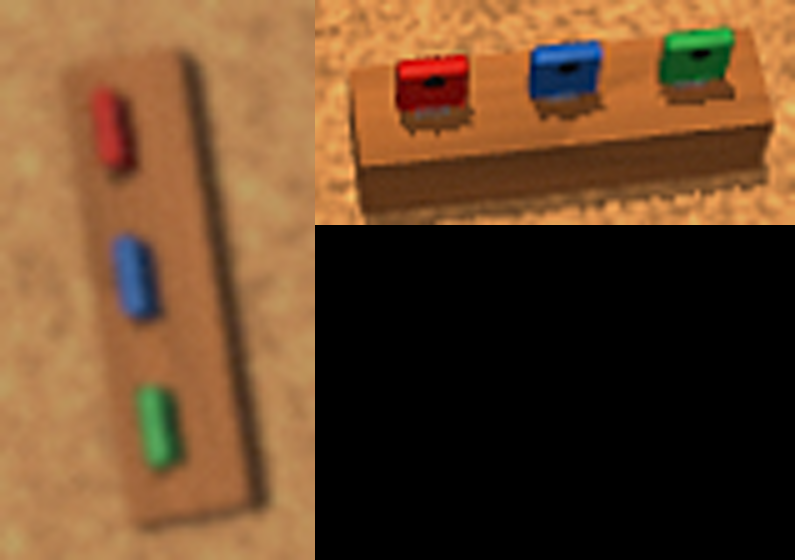

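The lock crop shows the plug at crop (341,293), which is px (310,243), with the slot vertical in the image (drawer x). The stand crop shows the red key farthest from the robot, with its plate along the stand's length.

```bash
python3 - <<'E'
from h import *
np.set_printoptions(precision=4,suppress=True)
T=[[155.64,218.31],[158.94,239.37],[162.1,260.4]];S=[[284.76,324.06],[311.25,321.33],[337.74,318.67]]
k=tri(T,S);print(k); k2=onz("top",T,.083);print(k2,onz("side",S,.074))
for q in(k,k2): print(np.diff(q[:,:2],axis=0),np.degrees(np.arctan2(q[0,1]-q[2,1],q[0,0]-q[2,0])))
# lock
for n in("top","side"):
    i=cv2.imread(f"pics/{n}0.png");hsv=cv2.cvtColor(i,cv2.COLOR_BGR2HSV).astype(int)
    x,y,w,h=(295,230,30,26) if n=="top" else (308,176,22,20)
    s=hsv[y:y+h,x:x+w]; m=(s[...,2]>110)
    b=[(a,[c[0]+x,c[1]+y]) for a,c,_ in blobs(m)];print(n,b)
    u=max(b)[1];print(onz(n,[u],.103))
# drawer edges: deck/lid boundary in crop px -> orientation
f=lambda p:[(p[0]+.5)/4-.5+225,(p[1]+.5)/4-.5+170]
e=onz("top",[f((43,242)),f((632,238)),f((43,55)),f((628,55))],.1);print(e)
print("edge ang",np.degrees(np.arctan2(*(e[1]-e[0])[:2])))
# front top edge by gradient: lid boundary rows
g=cv2.cvtColor(cv2.imread("pics/top0.png"),cv2.COLOR_BGR2GRAY).astype(float)
P=[]
for c in range(242,378,4):
    col=cv2.GaussianBlur(g,(5,1),0)[222:238,c]; d=-np.diff(col); r=np.argmax(d); 
    if 0<r<len(d)-1: P.append([c,222+r+.5+ .5*(d[r-1]-d[r+1])/(d[r-1]-2*d[r]+d[r+1])])
X=onz("top",P,.1); l=cv2.fitLine(X[:,:2].astype(np.float32),cv2.DIST_HUBER,0,.01,.01).ravel();print("lid line",l,np.degrees(np.arctan2(l[0],l[1])))
# jars
for u in([110,209],[442,217]): print(onz("top",[u],.085))
print("terminal",onz("top",[[180,145],[203,141],[187,194],[210,190]],.04))
s=ctrl.read_state();print(s["ee_pos"],s["orientation"])
E
```

```text
[[0.5379 0.3276 0.0721 0.0004]
 [0.4789 0.3157 0.0717 0.0005]
 [0.4198 0.3046 0.0723 0.0009]]
[[0.5364 0.3249 0.083 ]
 [0.4777 0.3131 0.083 ]
 [0.4198 0.302  0.083 ]] [[0.5381 0.3285 0.074 ]
 [0.4793 0.3169 0.074 ]
 [0.4196 0.3056 0.074 ]]
[[-0.059  -0.0118]
 [-0.0591 -0.0111]] 11.013002103831875
[[-0.0586 -0.0118]
 [-0.0579 -0.0111]] 11.106173565488858
top [(114, [309.73, 242.74]), (16, [316.5, 255.0])]
[[ 0.4721 -0.1024  0.103 ]]
side [(46, [328.3, 184.59]), (62, [318.39, 185.44])]
[[ 0.472  -0.0985  0.103 ]]
[[ 0.5046  0.1     0.1   ]
 [ 0.5113 -0.3043  0.1   ]
 [ 0.6342  0.1029  0.1   ]
 [ 0.6398 -0.3044  0.1   ]]
edge ang 179.0395264643372
lid line [ 0.0182 -0.9998  0.5074 -0.0689] 178.95827
[[0.5608 0.4571 0.085 ]]
[[ 0.5487 -0.4813  0.085 ]]
terminal [[0.7598 0.2739 0.04  ]
 [0.7724 0.2062 0.04  ]
 [0.6136 0.2469 0.04  ]
 [0.626  0.1805 0.04  ]]
[0.1616 0.6033 0.2556] [ 0.1305  0.9914 -0.0007 -0.0001]
```

```bash
python3 -m creep '[-43.5,-17,10,0,0,-0.455,-43.5,-17,10,0,0,-0.455,-43.5,-17,10,0,0,-0.455,-43.5,-17,10,0,0,-0.455,-43.5,-17,10,0,0,-0.455,-43.5,-17,10,0,0,-0.455,-43.5,-17,10,0,0,-0.455,-43.5,-17,10,0,0,-0.455,-43.5,-17,10,0,0,-0.455,-43.5,-17,10,0,0,-0.455,-43.5,-17,10,0,0,-0.455,-43.5,-17,10,0,0,-0.455,-43.5,-17,10,0,0,-0.455,-43.5,-17,10,0,0,-0.455,-43.5,-17,10,0,0,-0.455]' 0.3
python3 -c "
from h import *
s=ctrl.read_state();print(s['time'],s['ee_pos'],s['orientation'],s['joint_positions'],s['opening'])
from scipy.spatial.transform import Rotation as R
r=R.from_quat(s['orientation']).as_matrix();print(r.T@(np.array([.538,.3275,.083])-s['ee_pos'])*100,np.degrees(np.arctan2(r[1,1],r[0,1])),r)
i=ctrl.capture('side');cv2.imwrite('pics/s1.png',i[:,:,::-1])"
```

```text
time: 1.6
ee_pos: [0.5372, 0.3278, 0.1567]
orientation: [-0.097, 0.995, 0.0, 0.0]
wrist_force: [-0.3, -0.1, -0.3]
opening: 0.0553
grip_force: 0.0
1.6 [0.53716051 0.32782278 0.15667931] [-9.72667042e-02  9.95258340e-01  8.30770735e-05  1.31718690e-04] [ 5.29020994e-01  5.50705427e-01  1.68320965e+00  5.16762383e-05
  9.07368792e-01 -1.23664861e+00] 0.05529922226039045
[-0.07406003 -0.04894996  7.36794562] 101.16359471690181 [[-9.81078342e-01 -1.93611019e-01  2.46026983e-04]
 [-1.93610975e-01  9.81078363e-01  1.90989986e-04]
 [-2.78349515e-04  1.39742615e-04 -9.99999951e-01]]
```

```bash
python3 -m creep '[-0.07,-0.05,3.5,0,0,0,-0.07,-0.05,6,0,0,0,-0.07,-0.05,7.3,0,0,0,-0.07,-0.05,7.3,0,0,0,-0.07,-0.05,7.3,0,0,0]'
python3 -m creep '[0,0,0,0,0,0,0,0,0,0,0,0,0,0,0,0,0,0,0,0,0,0,0,0,0,0,0,0,0,0,0,0,0,0,0,0,0,0,0,0,0,0,0,0,0,0,0,0]' -1 60
```

```text
time: 2.15
ee_pos: [0.539, 0.327, 0.0839]
orientation: [-0.097, 0.995, 0.0, 0.0]
wrist_force: [-0.3, 0.6, -0.5]
opening: 0.0554
grip_force: 0.0
time: 2.95
ee_pos: [0.5391, 0.327, 0.0842]
orientation: [-0.096, 0.995, 0.0, 0.001]
wrist_force: [-1.6, 0.5, 6.4]
opening: 0.0091
grip_force: 60.1
```

```bash
python3 -m creep '[0,0,-3,0,0,0,0,0,-6,0,0,0,0,0,-10,0,0,0,0,0,-10,0,0,0,14.9,-40.6,-10,0,0,0.177,14.9,-40.6,-10,0,0,0.177,14.9,-40.6,-10,0,0,0.177,14.9,-40.6,-10,0,0,0.177,14.9,-40.6,-10,0,0,0.177,14.9,-40.6,-10,0,0,0.177,14.9,-40.6,-10,0,0,0.177,14.9,-40.6,-10,0,0,0.177,14.9,-40.6,-10,0,0,0.177,14.9,-40.6,-10,0,0,0.177,14.9,-40.6,-10,0,0,0.177,14.9,-40.6,-10,0,0,0.177,14.9,-40.6,-10,0,0,0.177,14.9,-40.6,-10,0,0,0.177]'
python3 - <<'E'
from h import *
s=ctrl.read_state();print(s['ee_pos'],s['orientation'],s['joint_positions'],s['opening'])
t=ctrl.capture("top");i=ctrl.capture("side")
a=cv2.resize(t[205:275,270:350],None,fx=5,fy=5,interpolation=cv2.INTER_CUBIC);b=cv2.resize(i[120:208,270:345],None,fx=5,fy=5,interpolation=cv2.INTER_CUBIC)
a=cv2.copyMakeBorder(a,0,b.shape[0]-a.shape[0],0,0,cv2.BORDER_CONSTANT)
cv2.imwrite("pics/hover.png",np.hstack([a,b])[:,:,::-1])
E
```

```text
time: 4.75
ee_pos: [0.4706, -0.0995, 0.1832]
orientation: [-0.009, 1.0, 0.0, -0.0]
wrist_force: [0.2, 0.6, -0.5]
opening: 0.0088
grip_force: 61.7
[ 0.47056397 -0.09950218  0.18322208] [-8.99751815e-03  9.99959517e-01  4.45351097e-05 -7.99426052e-05] [-2.33155336e-01  3.23093347e-01  1.99740293e+00  6.57529980e-05
  8.21272956e-01 -1.82199174e+00] 0.008811923566632473
```

View pics/hover.png

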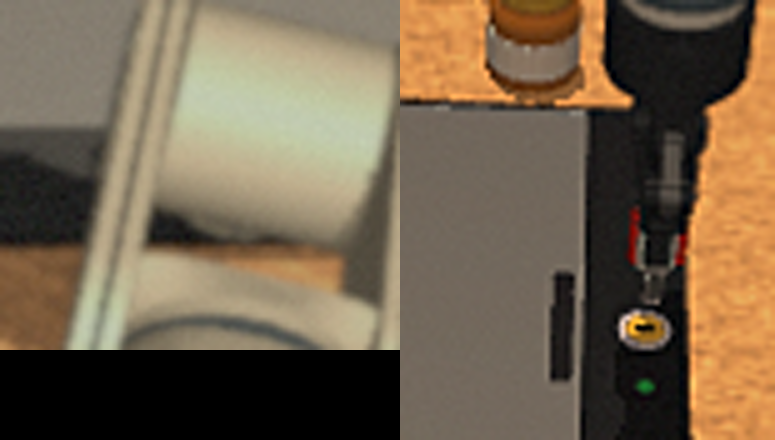

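Side crop shows the blade hanging just above the plug: red head halves at crop x 629–687, blade tip about (650,300), slot (645,328). The top view is hidden by the arm. Next I'll refine the offsets.

```bash
python3 - <<'E'
from h import *
np.set_printoptions(precision=4,suppress=True)
s=ctrl.read_state();p=s["ee_pos"];print(p)
i=ctrl.capture("side");bgr=i[:,:,::-1].copy();hsv=cv2.cvtColor(bgr,cv2.COLOR_BGR2HSV).astype(int)
x,y,w,h=300,150,45,35;q=hsv[y:y+h,x:x+w]
m=((q[...,0]<6)|(q[...,0]>172))&(q[...,1]>170)&(q[...,2]>70)
B=[(a,[c[0]+x,c[1]+y],[b[0]+x,b[1]+y,b[2],b[3]]) for a,c,b in blobs(m,4)];print(B)
zc=p[2]-.0100
# predicted head corners front face
c0=np.array([p[0],p[1]+.005,zc])
print("pred head corners",proj("side",[c0+[sx*.016,0,sz*.018] for sx in(1,-1) for sz in(1,-1)]))
print("pred blade tip/top",proj("side",[[p[0],p[1]+.0015,zc-.049],[p[0],p[1]+.0015,zc-.03]]))
# soft red edges at rows, redness profile
r=(bgr[...,2].astype(int)-bgr[...,1])
for v in range(161,175,2): print(v,r[v,312:334])
g=cv2.cvtColor(bgr,cv2.COLOR_BGR2GRAY)
print(g[172:192,310:330])
for n,im,(x,y,w,h) in(("side",bgr,(311,178,16,14)),("side",cv2.imread("pics/side0.png"),(311,178,16,14)),("top",cv2.imread("pics/top0.png"),(300,233,20,20))):
    q=cv2.cvtColor(im,cv2.COLOR_BGR2HSV).astype(int)[y:y+h,x:x+w]; 
    yel=((q[...,2]>90)).astype(np.uint8)
    cs,_=cv2.findContours(yel,cv2.RETR_EXTERNAL,cv2.CHAIN_APPROX_NONE);c=max(cs,key=len);mm=cv2.fitEllipse(c);u=[mm[0][0]+x,mm[0][1]+y];print(n,u,mm[1],onz(n,[u],.103 if n=="side" else .103))
    print(q[...,2])
E
```

```text
[ 0.4705 -0.0998  0.1833]
[(16, [316.31, 166.06], [316, 162, 2, 11]), (4, [325.5, 171.5], [325, 171, 2, 2])]
pred head corners [[315.5753 162.2319]
 [314.6149 172.2304]
 [327.4095 162.9797]
 [326.1904 172.9667]]
pred blade tip/top [[319.5097 180.0244]
 [320.06   174.9963]]
161 [  3   4  -1  -1  29  36  -3  -2  -3   2   5   7   4   4  -2 -10  34  84
  77  72  76  75]
163 [  4   0  -2  -2  85 112  -8   0  -3   1   5   0   1   3  -4  19  64  79
  74  76  78  75]
165 [  2   2  -3   4 114  55 -11   1   2   2   1  -1   1  -2  -1  37  82  77
  73  75  77  76]
167 [  2   0  -1  26 113  53   2   1   1   1   2   4   6  38 118  84  75  75
  75  73  77  75]
169 [  2   1  -4  19 108  23   5  -1  -1   1   1   0   5  33 102  74  75  74
  73  70  71  73]
171 [  1   4  -1  45 118  29   2   0  -3   3  -1  -3   7  93  91  51  72  77
  78  74  78  75]
173 [ 0  2  0 -1 -5  2 11  4  5  6  7  4  4  0 -1 46 74 68 74 76 75 74]
[[ 31  30  30  32  26  24  40  92  85  11  13  19  14  28 115  55  38 114
  189 178]
 [ 28  32  32  30  27  27  27  71 113  58  65  63  62  66  88  12  29 115
  189 179]
 [ 29  31  26 
[... 4725 characters left out ...]
 103  79
   80  80]
 [ 77  76  78  82 104 138 163 174 178 174 168 176 177 166 154 132  93  79
   78  77]
 [ 75  80  75  78  91 117 149 165 169 180 181 179 167 162 145 110  86  82
   78  79]
 [ 75  77  75  75  83  94 126 146 162 166 167 167 156 140 116  88  79  78
   77  81]
 [ 78  78  75  78  76  80  93 112 131 131 132 134 122 103  88  76  75  78
   81  74]
 [ 77  74  79  77  76  72  79  85  93  97 101  95  88  83  79  78  75  79
   81  78]
 [ 75  72  77  78  74  75  76  71  73  80  79  77  76  75  77  80  77  81
   82  79]
 [ 64  65  66  71  66  65  61  65  62  69  66  70  71  73  75  77  72  77
   79  78]
 [ 48  53  51  56  47  49  49  49  46  52  53  54  53  56  54  60  55  59
   57  57]]
```

```bash
python3 - <<'E'
from h import *
np.set_printoptions(precision=2,suppress=True)
c,s=np.cos(np.radians(11.05)),np.sin(np.radians(11.05))
for n in("top","side"):
    C=np.array([.539,.327,.074]); 
    pts=[C+np.array([c*a*.016-s*b*.005,s*a*.016+c*b*.005,d*.018]) for a in(1,-1) for b in(1,-1) for d in(1,-1)]
    P=proj(n,pts).astype(np.float32); hull=cv2.convexHull(P).ravel().reshape(-1,2)
    M=cv2.moments(hull); print(n,"sil centroid",M["m10"]/M["m00"],M["m01"]/M["m00"],"bbox",P.min(0),P.max(0))
print(proj("side",[[.472,-.1,.103],[.472,-.096,.103],[.476,-.1,.103]]),proj("top",[[.472,-.1,.103],[.472,-.096,.103]]))
i=cv2.imread("pics/side0.png").astype(int); print((i[...,2]-i[...,1])[316:333,275:296])
i=cv2.imread("pics/top0.png").astype(int); print((i[...,2]-i[...,1])[210:228,150:163])
E
```

```text
top sil centroid 155.6584472766927 217.73096276417928 bbox [151.6 211. ] [159.74 224.4 ]
side sil centroid 284.44185841720446 323.30783095716987 bbox [276.96 316.78] [292.09 329.9 ]
[[318.4  185.08]
 [318.38 186.03]
 [317.   184.99]] [[308.86 242.77]
 [307.39 242.76]]
[[ 69  77  74  75  74  63  76  74  70  77  76  75  73  73  75  70  64  66
   69  80  77]
 [ 75  75  71  68  65  65  77  72  67  67  68  63  68  72  71  58  57  59
   68  76  79]
 [ 77  76  76  74  61  60  69  72  71  69  67  69  70  68  60  58  58  54
   70  77  77]
 [ 73  75  74  74  71  64  64  83  85 104 104  98 116 148 159 199 197  95
   79  86  89]
 [ 74  75  72  84 156 193 200 204 209 205 208 202 202 199 198 195 202 127
   79  85  87]
 [ 86  86  80 121 204 195 189 191 189 188 193 186 187 186 188 187 196 150
   76  81  83]
 [ 81  80  79  87 193 178 180 180 186 189 175 172 177 168 166 158 164  90
   78  81  81]
 [ 82  82  79  67 166 165 153 149 138 123  32  34  48  87  87  87  86  65
   81  82  80]
 [ 82  81  81  74  85  85  90  97  65  -8 -11  -8  10  77  99  96  91  75
   85  81  84]
 [ 83  84  83  80  97  98  96 
[... 973 characters left out ...]
03 127 120  84  55  48  60  64  64  61]
 [ 55  59  63  97 125 118  83  54  47  60  62  64  63]
 [ 55  57  60  85 119 119  89  53  47  54  64  63  62]
 [ 54  53  61  79 117 123 103  65  50  55  63  62  63]
 [ 54  55  59  79 114 123 113  75  51  51  60  62  62]
 [ 54  54  56  73 112 128 120  87  53  51  57  63  63]
 [ 55  56  55  69 108 127 121  82  54  50  58  63  64]
 [ 53  55  58  67  97 119 116  81  61  47  59  63  64]
 [ 53  56  58  63  73  83  83  62  57  49  57  60  62]
 [ 53  56  55  58  58  52  48  45  41  48  59  61  65]
 [ 53  53  53  57  57  47  38  43  45  54  62  61  62]
 [ 52  54  55  55  55  52  49  51  54  61  60  62  62]
 [ 52  53  55  55  56  58  57  58  59  61  62  60  62]]
```

```bash
python3 -m creep '[-0.17,-0.1,0,0,0,0,-0.17,-0.1,1,0,0,0,-0.17,-0.1,1.7,0,0,0,-0.17,-0.1,2,0,0,0,-0.17,-0.1,2.2,0,0,0,-0.17,-0.1,2.4,0,0,0,-0.17,-0.1,2.4,0,0,0]'
python3 - <<'E'
from h import *
i=ctrl.capture("side");cv2.imwrite("pics/ins.png",cv2.resize(i[140:205,285:350],None,fx=8,fy=8,interpolation=cv2.INTER_CUBIC)[:,:,::-1])
E
```

```text
time: 5.6
ee_pos: [0.4721, -0.1015, 0.1591]
orientation: [-0.008, 1.0, 0.0, -0.0]
wrist_force: [-0.6, 0.3, 0.8]
opening: 0.009
grip_force: 61.7
```

View pics/ins.png

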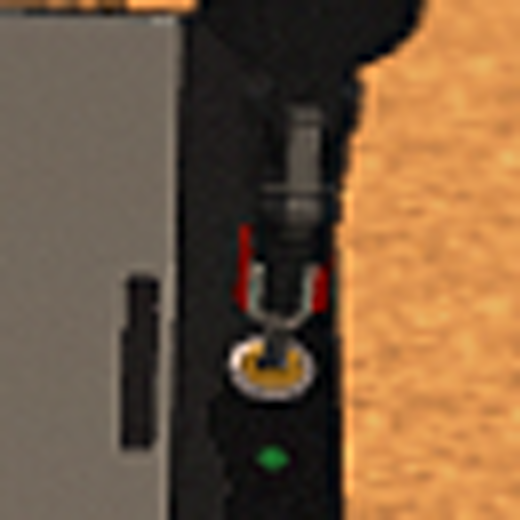

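The blade tip (crop 272,358) sits right at the slot. Pressing on gently.

```bash
python3 -m creep '[0,0,0.15,0,0,0,0,0,0.3,0,0,0,0,0,0.4,0,0,0]'
```

```text
time: 5.95
ee_pos: [0.4721, -0.1015, 0.1553]
orientation: [-0.008, 1.0, -0.0, 0.0]
wrist_force: [0.1, 0.9, -0.5]
opening: 0.0093
grip_force: 61.7
```

```bash
python3 -m creep '[0,0,0.3,0,0,0,0,0,0.6,0,0,0,0,0,0.9,0,0,0,0,0,1.2,0,0,0,0,0,1.5,0,0,0,0,0,1.5,0,0,0]'
```

```text
time: 6.55
ee_pos: [0.4718, -0.1014, 0.1398]
orientation: [-0.008, 1.0, 0.0, -0.0]
wrist_force: [0.3, 0.2, -0.7]
opening: 0.0093
grip_force: 61.7
```

Inserted without force. Press to the seat.

```bash
python3 -m creep '[0,0,0.15,0,0,0,0,0,0.3,0,0,0,0,0,0.3,0,0,0]'; python3 -m creep '[0,0,0.1,0,0,0,0,0,0.1,0,0,0]'
```

```text
time: 6.85
ee_pos: [0.4722, -0.1015, 0.1373]
orientation: [-0.008, 1.0, -0.0, 0.0]
wrist_force: [0.4, 0.5, -0.6]
opening: 0.0091
grip_force: 62.0
time: 7.05
ee_pos: [0.4723, -0.1015, 0.1371]
orientation: [-0.008, 1.0, -0.0, 0.0]
wrist_force: [-2.2, 1.3, 10.7]
opening: 0.0093
grip_force: 63.5
```

```bash
python3 -m creep '[0,0,-0.03,0,0,0.1,0,0,-0.03,0,0,0.2,0,0,-0.03,0,0,0.3,0,0,-0.03,0,0,0.4,0,0,-0.03,0,0,0.5,0,0,-0.03,0,0,0.6,0,0,-0.03,0,0,0.7,0,0,-0.03,0,0,0.8,0,0,-0.03,0,0,0.9,0,0,-0.03,0,0,0.9]'
python3 -m creep '[0,0,0,0,0,0.1,0,0,0,0,0,0.2,0,0,0,0,0,0.3,0,0,0,0,0,0.4,0,0,0,0,0,0.5,0,0,0,0,0,0.5,0,0,0,0,0,0.5]'
python3 - <<'E'
from h import *
s=ctrl.read_state();print(s["moment"],s["wrist_force"],s["joint_positions"])
i=ctrl.capture("side");cv2.imwrite("pics/turn.png",cv2.resize(i[110:275,235:355],None,fx=3.5,fy=3.5,interpolation=cv2.INTER_CUBIC)[:,:,::-1])
E
```

```text
time: 8.05
ee_pos: [0.4722, -0.1017, 0.1372]
orientation: [0.429, 0.903, -0.0, 0.0]
wrist_force: [-2.0, -0.1, 5.7]
opening: 0.0087
grip_force: 62.7
time: 8.75
ee_pos: [0.4718, -0.1018, 0.1371]
orientation: [0.638, 0.77, -0.0, -0.0]
wrist_force: [-3.6, -2.6, 8.5]
opening: 0.0089
grip_force: 62.8
[-0.37588177  0.67609045 -0.00739737] [-3.59038595 -2.5835069   8.46507147] [-2.36774299e-01  4.06368394e-01  2.01861291e+00 -9.47532647e-04
  7.17046845e-01 -4.23241944e-01]
```

View pics/turn.png

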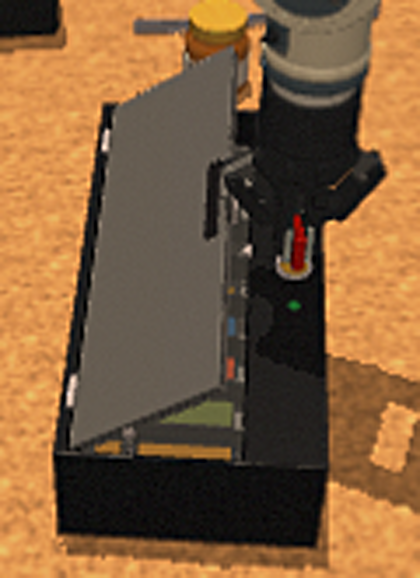

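The lid has sprung ajar (edge at crop x≈225–240) and the key sits home. Release a little and rise.

```bash
python3 -m creep '[0,0,-0.05,0,0,0,0,0,-0.05,0,0,0,0,0,-0.05,0,0,0,0,0,-0.05,0,0,0,0,0,-0.05,0,0,0]' -0.3 30
python3 -m creep '[0,0,-1,0,0,0,0,0,-3,0,0,0,0,0,-6,0,0,0,0,0,-10,0,0,0,0,0,-14,0,0,0,0,0,-14,0,0,0,0,0,-14,0,0,0]'
python3 - <<'E'
from h import *
s=ctrl.read_state();print(s['ee_pos'],s['orientation'],s['joint_positions'],s['opening'])
i=ctrl.capture("side");cv2.imwrite("pics/rel.png",i[:,:,::-1])
E
```

```text
time: 9.3
ee_pos: [0.4721, -0.1014, 0.137]
orientation: [0.638, 0.77, -0.0, -0.0]
wrist_force: [0.2, -0.2, 0.9]
opening: 0.0301
grip_force: 0.0
time: 10.0
ee_pos: [0.4725, -0.1016, 0.2785]
orientation: [0.638, 0.77, 0.001, 0.001]
wrist_force: [-0.4, -0.5, -0.1]
opening: 0.0298
grip_force: 0.0
[ 0.47252109 -0.10155398  0.27850712] [6.37994528e-01 7.70039468e-01 6.54432272e-04 1.33127958e-03] [-2.36325744e-01  1.83532662e-01  1.91604122e+00  4.55681604e-06
  1.03905190e+00 -4.23340400e-01] 0.02982185593026027
```

View pics/rel.png

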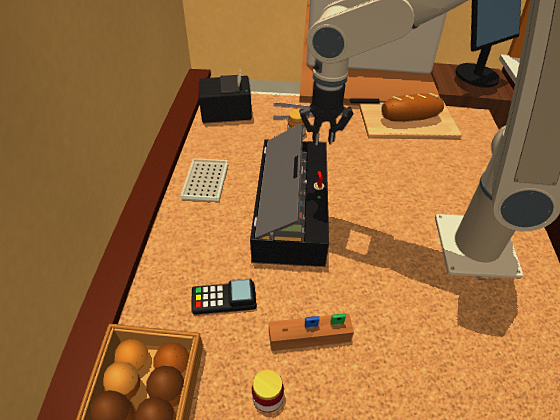

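The key stands in the lock and the lid is ajar; blue and green remain in the stand at (312,322) and (338,319), and the terminal and jars are unmoved. Next, work out the lid approach.

```bash
cat > lid.py <<'E'
from h import *
from scipy.spatial.transform import Rotation as Ro
np.set_printoptions(precision=3,suppress=True)
a=np.radians(1.04); ex=np.array([np.cos(a),np.sin(a),0]); ey=np.array([-np.sin(a),np.cos(a),0]); ez=np.array([0,0,1.])
L=np.array([.472,-.1015,0])
def W(u,w,z): return L+u*ex+w*ey+z*ez
def ori(phi):
    z=np.cos(phi)*ex-np.sin(phi)*ez; return np.c_[np.cross(ey,z),ey,z]
def tcp(th,phi=np.pi/3,w=.09,back=0,off=0):
    tz=np.array([np.cos(phi),-np.sin(phi)]); n=np.array([np.sin(phi),np.cos(phi)])
    h=np.array([.165,.1]); d=np.array([-np.cos(th),np.sin(th)]); un=np.array([-np.sin(th),-np.cos(th)])*.003
    F=h+.13*d+un+.015*tz if th<phi else h+.115*d+un
    p=F-(.025+back)*tz-(.011+off)*n
    return W(p[0],w,p[1])
def rel(p,R,s=None):
    s=s or ctrl.read_state(); r=Ro.from_quat(s["orientation"]).as_matrix()
    return np.r_[r.T@(p-s["ee_pos"])*100, Ro.from_matrix(r.T@R).as_rotvec()]
E
python3 - <<'E'
from lid import *
print("up&turn",rel(W(-.03,.09,.30),ori(np.pi/2)))
print("pre",rel(tcp(.62,back=.05,off=.01),ori(np.pi/3)), tcp(.62,back=.05,off=.01))
E
```

```text
up&turn [ 9.359 -1.419 -2.282  0.     0.    -1.402]
pre [ 8.7    2.45   6.263 -0.366 -0.434 -1.368] [ 0.48  -0.011  0.215]
```

```bash
python3 -m creep '[9.4,-1.4,-2.3,0,0,-1.4,9.4,-1.4,-2.3,0,0,-1.4,9.4,-1.4,-2.3,0,0,-1.4,9.4,-1.4,-2.3,0,0,-1.4,9.4,-1.4,-2.3,0,0,-1.4,9.4,-1.4,-2.3,0,0,-1.4,9.4,-1.4,-2.3,0,0,-1.4,9.4,-1.4,-2.3,0,0,-1.4,9.4,-1.4,-2.3,0,0,-1.4,9.4,-1.4,-2.3,0,0,-1.4,9.4,-1.4,-2.3,0,0,-1.4,9.4,-1.4,-2.3,0,0,-1.4]' -1 30
python3 - <<'E'
from lid import *
print(ctrl.read_state()["joint_positions"])
print("pre",rel(tcp(.62,back=.05,off=.01),ori(np.pi/3)))
E
```

```text
time: 11.25
ee_pos: [0.4403, -0.0117, 0.2991]
orientation: [-0.007, 1.0, 0.0, -0.001]
wrist_force: [1.0, 0.6, -0.1]
opening: 0.0002
grip_force: 0.0
[-0.054  0.09   1.975 -0.     1.079 -1.639]
pre [-3.953 -0.022  8.444 -0.001 -0.526 -0.004]
```

```bash
python3 -m creep '[0,0,0,0,-0.15,0,0,0,0,0,-0.3,0,0,0,2,0,-0.45,0,-2,0,4.5,0,-0.525,0,-4,0,8.4,0,-0.525,0,-4,0,8.4,0,-0.525,0,-4,0,8.4,0,-0.525,0]'
python3 - <<'E'
from lid import *
print(ctrl.read_state()["joint_positions"])
print("under",rel(tcp(.62,off=.01),ori(np.pi/3)))
i=ctrl.capture("side");cv2.imwrite("pics/pre.png",cv2.resize(i[90:275,225:365],None,fx=3.2,fy=3.2,interpolation=cv2.INTER_CUBIC)[:,:,::-1])
E
```

```text
time: 11.95
ee_pos: [0.4802, -0.011, 0.2148]
orientation: [-0.007, 0.966, 0.002, 0.257]
wrist_force: [-0.3, -0.2, 1.2]
opening: 0.0004
grip_force: 0.0
[-0.074  0.145  2.276  0.222  0.207 -1.865]
under [ 0.049 -0.036  4.989 -0.    -0.003 -0.003]
```

View pics/pre.png

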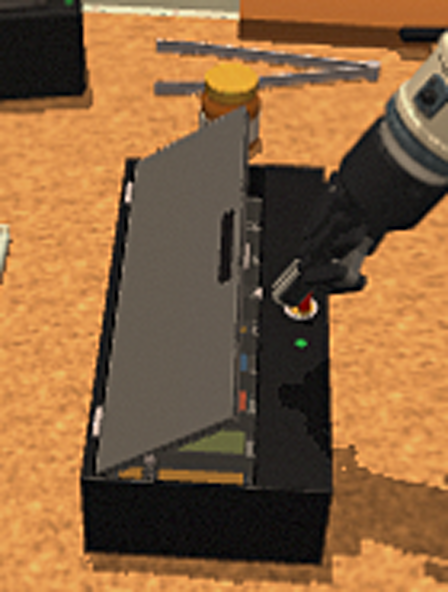

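The closed fingers are just ahead of the lid edge, left of the key. Joint 5 is near its limit, so I'll use a steeper 70° pitch.

```bash
python3 - <<'E'
from lid import *
f=np.radians(70)
for b in(.05,.025,0): print(b,rel(tcp(.62,f,back=b,off=.008),ori(f)))
E
```

```text
0.05 [-1.069 -0.03  -0.132 -0.001  0.175 -0.002]
0.025 [-0.633 -0.029  2.33  -0.001  0.175 -0.002]
0 [-0.197 -0.028  4.791 -0.001  0.175 -0.002]
```

```bash
python3 -m creep '[-0.8,0,0,0,0.1,0,-1,0,0,0,0.175,0,-0.6,0,2.3,0,0.175,0,-0.4,0,3.5,0,0.175,0,-0.2,0,4.8,0,0.175,0,-0.2,0,4.8,0,0.175,0]'
python3 - <<'E'
from lid import *
s=ctrl.read_state();print(s["joint_positions"],s["wrist_force"])
f=np.radians(70);R=ori(f)
for t in(.62,.7,.8,.9,1,1.1,1.2,1.3,1.4,1.5,1.6,1.7,1.75,1.8): print(t,rel(tcp(t,f),R,s))
E
```

```text
time: 12.6
ee_pos: [0.5062, -0.0107, 0.1758]
orientation: [-0.008, 0.985, 0.001, 0.174]
wrist_force: [-0.5, 0.1, -0.3]
opening: 0.0002
grip_force: 0.0
[-0.058  0.279  2.154  0.072  0.36  -1.708] [-0.455  0.091 -0.323]
0.62 [-0.842 -0.019 -0.006 -0.001  0.001 -0.002]
0.7 [-1.71  -0.018 -0.579 -0.001  0.001 -0.002]
0.8 [-2.854 -0.016 -1.196 -0.001  0.001 -0.002]
0.9 [-4.055 -0.014 -1.695 -0.001  0.001 -0.002]
1 [-5.299 -0.011 -2.071 -0.001  0.001 -0.002]
1.1 [-6.574 -0.009 -2.322 -0.001  0.001 -0.002]
1.2 [-7.868 -0.006 -2.444 -0.001  0.001 -0.002]
1.3 [-9.051 -0.004 -2.441 -0.001  0.001 -0.002]
1.4 [-10.194  -0.002  -2.323  -0.001   0.001  -0.002]
1.5 [-11.321   0.001  -2.091  -0.001   0.001  -0.002]
1.6 [-12.418   0.004  -1.748  -0.001   0.001  -0.002]
1.7 [-13.476   0.006  -1.297  -0.001   0.001  -0.002]
1.75 [-13.987   0.007  -1.033  -0.001   0.001  -0.002]
1.8 [-14.484   0.009  -0.743  -0.001   0.001  -0.002]
```

```bash
python3 -m creep '[-0.8,0,0,0,0,0,-1.3,0,-0.3,0,0,0,-1.7,0,-0.6,0,0,0,-2.3,0,-0.9,0,0,0,-2.9,0,-1.2,0,0,0,-3.5,0,-1.45,0,0,0,-4,0,-1.7,0,0,0,-4,0,-1.7,0,0,0]'
python3 - <<'E'
from lid import *
s=ctrl.read_state();print(s["wrist_force"],s["moment"])
i=ctrl.capture("side");cv2.imwrite("pics/lift.png",cv2.resize(i[60:275,205:365],None,fx=2.7,fy=2.7,interpolation=cv2.INTER_CUBIC)[:,:,::-1])
E
```

```text
time: 13.4
ee_pos: [0.5399, -0.0102, 0.2064]
orientation: [-0.008, 0.984, 0.001, 0.175]
wrist_force: [-2.0, 0.2, 0.3]
opening: 0.0001
grip_force: 0.9
[-2.004  0.22   0.339] [-0.012  0.468 -0.019]
```

View pics/lift.png

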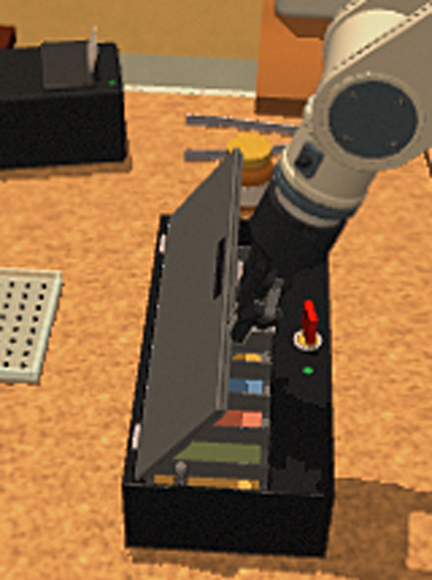

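The lid is rising on the fingers with a force of about 2 N. Continue along the arc.

```bash
python3 -m creep '[-0.6,0,-0.2,0,0,0,-1.25,0,-0.37,0,0,0,-1.9,0,-0.5,0,0,0,-2.5,0,-0.6,0,0,0,-3.2,0,-0.7,0,0,0,-3.8,0,-0.75,0,0,0,-4.4,0,-0.75,0,0,0,-5,0,-0.75,0,0,0,-5.6,0,-0.7,0,0,0,-6.2,0,-0.6,0,0,0,-6.8,0,-0.5,0,0,0,-7.3,0,-0.4,0,0,0,-7.8,0,-0.25,0,0,0,-8.1,0,-0.15,0,0,0,-8.4,0,0,0,0,0,-8.7,0,0.1,0,0,0,-8.9,0,0.2,0,0,0,-9.1,0,0.3,0,0,0]'
```

```text
time: 15.25
ee_pos: [0.6251, -0.0087, 0.2336]
orientation: [-0.008, 0.985, 0.001, 0.174]
wrist_force: [1.2, -0.2, -0.4]
opening: -0.0004
grip_force: 0.0
```

```bash
python3 -m creep '[-0.3,0,0.15,0,0,0,-0.55,0,0.3,0,0,0,-0.8,0,0.45,0,0,0,-0.8,0,0.45,0,0,0]'
python3 - <<'E'
from lid import *
i=ctrl.capture("side");cv2.imwrite("pics/back.png",cv2.resize(i[60:275,185:365],None,fx=2.7,fy=2.7,interpolation=cv2.INTER_CUBIC)[:,:,::-1])
E
```

```text
time: 15.65
ee_pos: [0.6326, -0.0086, 0.2323]
orientation: [-0.008, 0.985, 0.001, 0.172]
wrist_force: [-11.6, -0.5, 11.4]
opening: -0.0008
grip_force: 6.7
```

View pics/back.png

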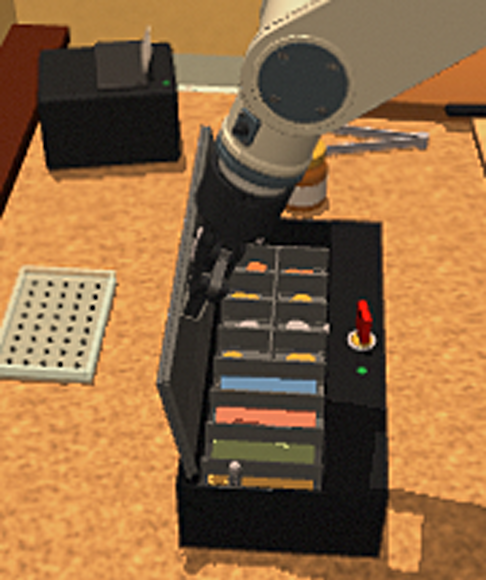

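The lid stands back against its stop (11 N contact), and the key is in the lock. Retreat and check.

```bash
python3 -m creep '[1,0,0,0,0,0,3,0,-1,0,0,0,6,0,-4,0,0,0,9,0,-8,0,0,0,12,0,-12,0,0,0,16,0,-14,0,0,0,16,0,-14,0,0,0,16,0,-14,0,0,0,16,0,-14,0,0,0,16,0,-14,0,0,0,16,0,-14,0,0,0]'
python3 - <<'E'
from h import *
s=ctrl.read_state();print(s["joint_positions"],s["qd"],s["wrist_force"])
i=ctrl.capture("side");cv2.imwrite("pics/end.png",i[:,:,::-1])
E
```

```text
time: 16.8
ee_pos: [0.4363, -0.0118, 0.3083]
orientation: [-0.008, 0.985, 0.001, 0.174]
wrist_force: [-0.5, -0.1, 0.2]
opening: -0.0
grip_force: 0.0
[-0.07381661 -0.07426498  2.16009459  0.04746449  0.70883395 -1.69149035] [-0.00060532 -0.00261809  0.00214353  0.00047127  0.00300505  0.00077462] [-0.46459819 -0.1190766   0.17913782]
```

View pics/end.png

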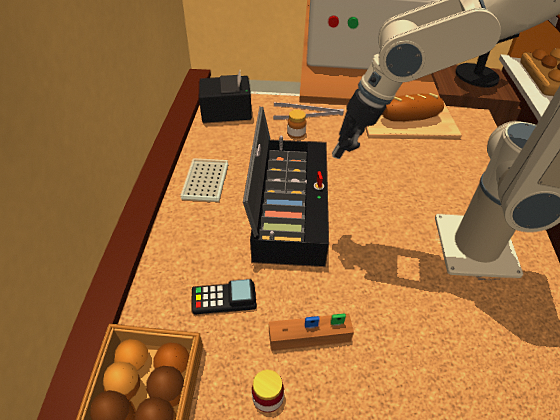

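The lid stays back at (258,170), the red key is in the lock at (319,180), the other keys and bystanders are untouched, and the robot is clear.

```bash
python3 -c "
from station import ctrl
print(ctrl.close_job())"
```

```text
the job is handed in; nothing more can be done
None
```

The till is open and the job is handed in at about 17 s: the red key is home and turned in the lock, the lid is back against its stop, and the other keys, terminal and jars look unmoved in the last picture.

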